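Gauge the organiser slot

TASK

Check the oblong slot in the new wooden desk organiser: take the larger of the two slot gauges by its black handle from the gauge rack and, keeping hold of it, lower its steel blade into the slot until the handle sits flat on the wood, fully home. Then let go and leave it standing there; leave the smaller gauge in the rack.

Things in the scene. Friction and masses are not known exactly. Their poses are not given: they have to be found in the camera images.
- wide_gauge: Larger slot gauge, 100 g: black handle 26 (x) x 60 (y) x 40 mm tall; under its middle a flat steel blade 5 (x) x 34 (y), 38 mm long, last 4 mm 3 x 28. Origin: centre of the handle's underside (the shoulder that sets the depth), z up. It hangs upright in one place of the rack, shoulder 65 mm above the desk; lifts straight out. A half turn looks the same. Grip it across the 26 mm.
- narrow_gauge: Smaller slot gauge, not wanted: same make and handle height, but handle only 38 mm wide (y) x 26 mm thick (x), blade only 16 mm wide. Origin and axes as for the larger. It hangs upright in the rack's other place, 100 mm along the rack from the larger one, and stays there.
- rack: Fixed gauge rack of darker wood: shelf 70 (x) x 200 mm (y), top 65 mm above the desk, on two end cheeks, open in front. Two through slots 13 (x) x 44 mm (y), 50 mm either side of the middle along y. Origin: centre of its foot on the desk, z up. The gauges hang with their axes about parallel to its axes.
- slot (a point): Centre of the mouth of the oblong slot in the flat top of the fixed light-wood organiser block (90 in x, 160 in y, 55 mm high). Slot 13 (x) x 44 mm (y), 45 mm deep, straight down; z up. It lies 30 mm from the block's middle towards -y. Towards +y, 50 and 82 mm from this point, are two round 20 mm pen holes, too small for the blade.
Things that resemble listed ones, but are neither listed nor needed, are in the scene too. What is shaped like the wide_gauge but green or turquoise is not meant.

How it is judged:
By the outcome, as a careful person would: the job done as asked, in the order asked, and still so for the second after the job is handed in, with the robot touching nothing.
It also fails if it takes over 40 s, if anything falls off the work surface, if the arm or the gripper's body presses on something with over 40 N, if the wrist force passes 120 N, or if a joint passes its speed limit or range.

ROBOT

A 7-joint arm with a two-finger parallel gripper is mounted at the origin on a cart in front of the work surface, level with it; the furniture and walls round the work are solid. World frame = base frame: x ahead of the robot, y to its left, z up, the work surface at z = 0. Lengths are in m, angles in degrees, forces in N, time in s.
With the tool pointing down it reaches from about 0.4 to 0.85 m from the base axis. Payload 4.5 kg.
Tool frame: the origin (TCP) lies midway between the tips of the shut fingers; the grasp point (between the pads) lies behind it (env.hold_point_z is the z of the grasp point in the tool frame, in m); z points along the fingers, y is the line along which they close (so a half turn about z gives the same grasp; the last joint's range is limited). The gripper opens to 88 mm and grips with 3 to 60 N. Pads are 18 mm wide; open, the fingers measure 123 mm over their backs; the gripper's body (75 mm by 187 mm) begins 45 mm behind the grasp point.
Start: joints at [1.937, 39.483, -11.15, 89.685, 9.013, 51.709, -12.324], TCP at [0.625, 0, 0.239] pointing down, gripper open.
Joint ranges: [-172.22, 172.22], [-26.19, 119.32], [-84.43, 86.54], [7.71, 146.69], [-57.33, 237.33], [2.42, 119.75], [-152.13, 152.13]. Speed limits (degrees/s): [147.25, 147.25, 180, 180, 180, 180, 180].

INTERFACE

Orientations are given as [roll, pitch, yaw] about the fixed x, y, z axes, in that order (R = Rz(yaw) Ry(pitch) Rx(roll)).
In Python, from rig import telemetry, snapshot, ticket, env gives the robot as it stands.
- The arm moves only by the tool servo_tool, never from a script. Its argument "targets" is a list of rows, each a list of 4 numbers: the shift along the tool's x, y, z in mm, then the turn about the tool's z in degrees. A call has 1 to 5 rows; each row is the pose to reach, as a shift and turn from the pose commanded when the call began, along the tool's axes at that moment; what a row does not reach only later rows make up. A row lasts 1/8 s, in which the tool goes at most 62.5 mm and 10.7 degrees, less where a joint would pass 70% of its speed; a pose out of reach is approached as far as the arm can. A call with a gripper value outside its range is refused whole. "jaw" is the opening, from -1 (shut) to 1 (fully open), set as the call begins (left out, the last holds). The fingers move at their own pace and stop on an object; the grip force is fixed at half the most. Time passes only in rows, so rows that repeat a pose let the fingers close. It gives the time, the measured TCP pose, the force, the opening and the grip force at its end, in the units of the state.
- telemetry.get_obs(): the state, without advancing time (a new reading comes with each control period).
- snapshot(name): name is "scene" or "side" or "wrist"; returns a dict with "image" (480x640x3 uint8, red, green, blue), "vertical_fov" (degrees; the focal length in pixels is half the picture's height over the tangent of half this angle, whatever the lens; pixels are square), "cx", "cy" (the principal point, pixels), "pose" (4x4, takes a point from camera to world coordinates); the wrist camera has in their place "T_tool_cam" (4x4, takes a point from camera to tool coordinates, whose origin is the TCP and whose axes are the flange's). Camera axes: x right, y up, looking along -z (the intrinsics and any distortion apply to the point x, -y, -z); pixel columns grow to the right and rows downward; lengths in m; the calibration is good to about 2 mm. A picture is of the moment at which its call begins: read the wrist's pose just before it. There is no depth.
- ticket.job_done(): hands the job in; it is judged then, once.
The state is a dict: "t": time; "joint_positions": joint angles; "dq": joint speeds; "joint_torque": joint torques, N m; "ee_pos": TCP position; "eef_rot": TCP orientation; "wrist_force": force on the tool from outside, world axes, zero at the start; "ft_torque": the same for the moment, N m; "opening": opening from 0.0 (shut) to 1.0 (fully open); "grip_force": force on a finger pad.
Only numpy, scipy, OpenCV 4.12 (cv2) and the standard library are available. Lean on these libraries where they do the work, as an engineer would, in place of code of your own. Each camera call takes 0.05 s, during which the arm holds its last target. There are 200 camera calls.

## Working session

There is one attempt and no reset: what is moved stays moved. The work goes in short steps, Python scripts to look and compute and a tool call to move; the robot and the scene stay as the last step left them, time stands still between calls to the robot, and variables do not carry over. Pictures are saved under pics/ and viewed, at most 10 in all, crops included, and the job is handed in when it is done.

Besides the shell and the picture viewer there is one more tool, called after ">>>" as name([rows], argument=value, ...), one row to a line, values as JSON. servo_tool: Moves the arm, as the interface text tells. Its arguments: {"type":"object","properties":{"targets":{"type":"array","items":{"type":"array","items":{"type":"number"}}},"jaw":{"type":"number"}},"required":["targets"]}

```bash
mkdir -p pics; ls; python3 - <<'E'
from rig import telemetry, snapshot, ticket, env
import cv2,numpy as np
print(telemetry.get_obs(), env.hold_point_z)
for n in ("scene","side","wrist"):
    s=snapshot(n); cv2.imwrite(f"pics/{n}0.png",s["image"][:,:,::-1])
    print(n,{k:(v.tolist() if hasattr(v,'tolist') else v) for k,v in s.items() if k!="image"})
E
```

```text
pics
{'t': 0.0, 'joint_positions': array([  1.93525352,  39.53258515, -11.14385829,  89.74407906,
         9.01332941,  51.71084889, -12.32553485]), 'dq': array([ 0.01272709, -0.0666211 , -0.17918097,  0.02328199, -0.010697  ,
        0.02353396,  0.00440784]), 'joint_torque': array([ 3.38560185e-04, -5.27571630e+01, -1.26686912e+00, -1.53434461e+01,
       -5.26333472e-02,  6.56995355e-03,  1.65937727e-04]), 'ee_pos': array([ 6.24366840e-01, -4.91961980e-05,  2.37919822e-01]), 'eef_rot': array([-1.79894768e+02,  9.07013733e-03,  9.00045604e+01]), 'wrist_force': array([ 0.37410738,  0.32467807, -0.614822  ]), 'ft_torque': array([ 0.02532372,  0.01969111, -0.01832548]), 'grip_force': 0.0, 'opening': 0.9938058354713799} -0.0187
scene {'vertical_fov': 53.83097795125168, 'cx': 317.84232552277075, 'cy': 239.7745119892018, 'pose': [[-0.7481486699678673, 0.41666019040166075, -0.5163989285036936, 0.013809726142197356], [-0.6635245448789469, -0.46632187171132, 0.5850462292048701, 0.6496241246742556], [0.0029573583647124306, 0.7803449222607288, 0.6253423513031879, 0.7083115055947578], [0.0, 0.0, 0.0, 1.0]]}
side {'vertical_fov': 48.559532274041764, 'cx': 324.6057245388106, 'cy': 236.81134348916612, 'pose': [[-0.9577301541341807, 0.15214745911306973, -0.24413951451486782, 0.2502582875556269], [-0.28750430090869245, -0.47761604150422743, 0.8301952745329475, 0.9605351907820463], [0.009707153090510245, 0.8652942086846929, 0.5011703339141379, 0.6283437352397389], [0.0, 0.0, 0.0, 1.0]]}
wrist {'vertical_fov': 63.742403265669964, 'cx': 320.29785939356134, 'cy': 241.8422451269399, 'T_tool_cam': [[0.00031969022630329877, 0.9532355912958791, 0.3022280683274678, 0.0789472407777765], [0.99999994737666, -0.00028806316506908126, -0.00014921892676789336, -0.0015480509231220463], [-5.518001795490453e-05, 0.30222810012705037, -0.9532356332244182, -0.14509950252750353], [0.0, 0.0, 0.0, 1.0]]}
```

View pics/scene0.png

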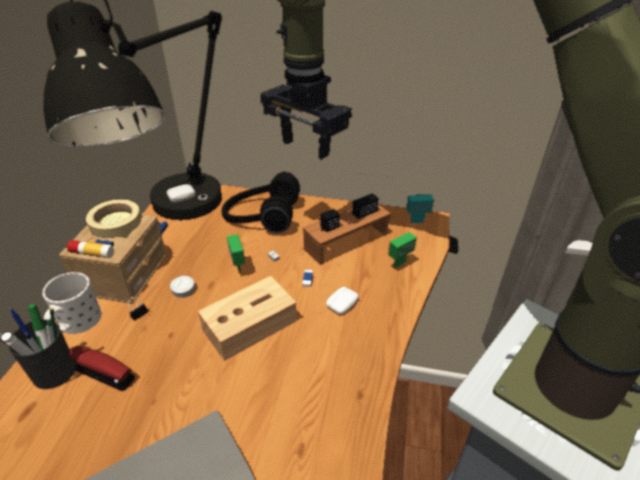

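View pics/side0.png

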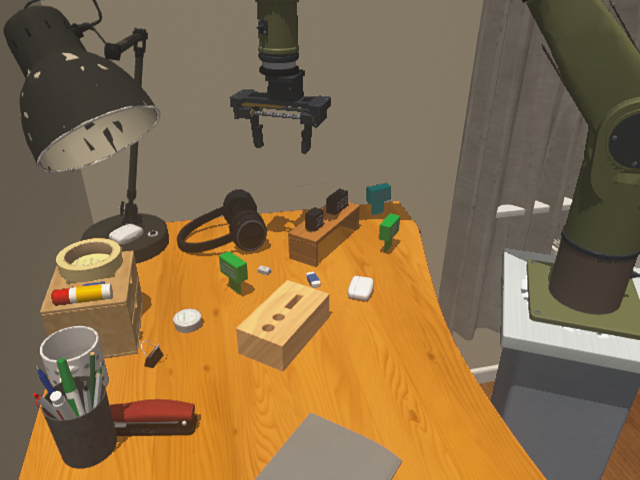

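Scene: the candidates are the two black gauges in the dark rack, larger at (365,206) and smaller at (330,221). The decoys are green at (402,247) and (236,250), and teal at (420,205). The slot is at (261,300); the round holes at (222,319) and (238,310) and the black clip at (139,311) are not it. I choose the black one at (365,206).

```bash
cat > h.py <<'E'
from rig import telemetry, snapshot, ticket, env
import cv2,numpy as np
from scipy.spatial.transform import Rotation as Ro
def cam(n):
    o=telemetry.get_obs(); s=snapshot(n)
    if "pose" in s: P=np.array(s["pose"])
    else:
        T=np.eye(4);T[:3,:3]=Ro.from_euler("xyz",o["eef_rot"],degrees=True).as_matrix();T[:3,3]=o["ee_pos"]
        P=T@np.array(s["T_tool_cam"])
    return s["image"],P,240/np.tan(np.radians(s["vertical_fov"])/2),s["cx"],s["cy"]
def onplane(c,uv,z):
    _,P,f,cx,cy=c; d=P[:3,:3]@np.array([(uv[0]-cx)/f,-(uv[1]-cy)/f,-1]); p=P[:3,3]
    return p+d*(z-p[2])/d[2]
def proj(c,X):
    _,P,f,cx,cy=c; q=P[:3,:3].T@(np.array(X)-P[:3,3]); return np.array([cx-f*q[0]/q[2],cy+f*q[1]/q[2]])
def save(img,name): cv2.imwrite("pics/"+name,img[:,:,::-1])
E
python3 - <<'E'
from h import *
np.set_printoptions(precision=4,suppress=True)
a=cam("scene");b=cam("side")
for n,u,v,z in [("slot",(261,300),(294,301),.055),("wide",(365,200),(339,193),.105),("narrow",(330,215),(314,211),.105)]:
    print(n,onplane(a,u,z),onplane(b,v,z))
w=cam("wrist");save(cv2.resize(a[0][160:280,290:450],(800,600)),"crop.png")
save(w[0],"w1.png")
E
```

```text
slot [0.5123 0.2479 0.055 ] [0.5159 0.2454 0.055 ]
wide [ 0.5281 -0.0951  0.105 ] [ 0.5313 -0.1081  0.105 ]
narrow [0.5496 0.0028 0.105 ] [ 0.5585 -0.0051  0.105 ]
```

View pics/crop.png

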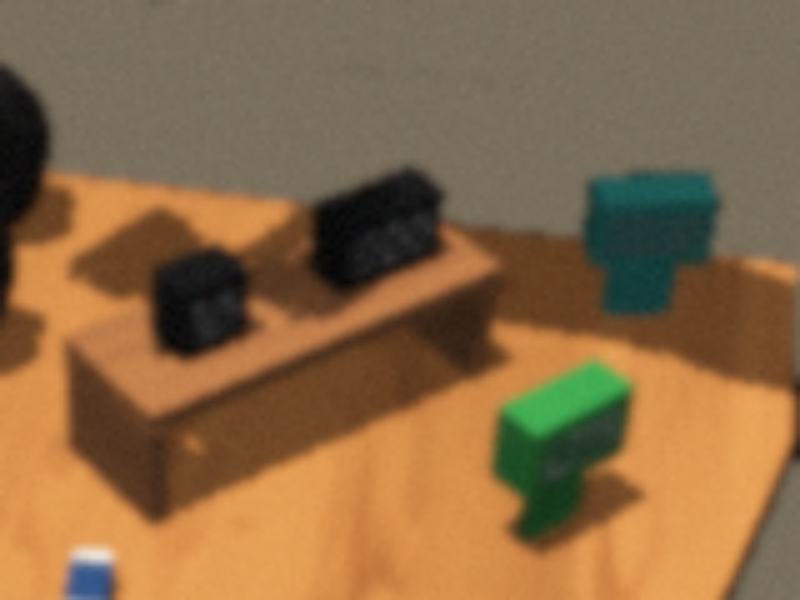

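View pics/w1.png

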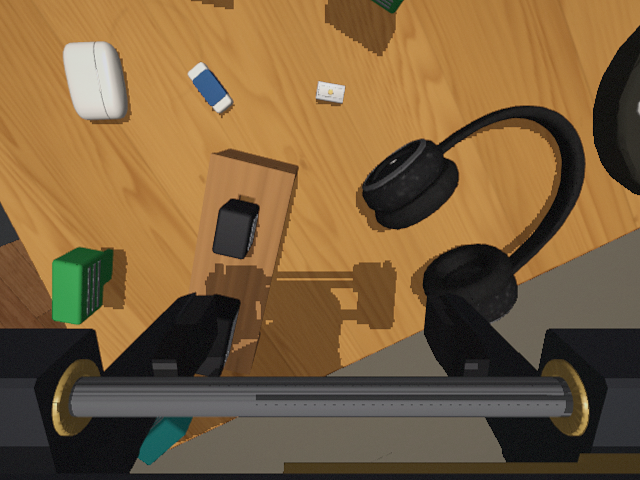

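The crop confirms it: the right-hand black handle is about 60 mm long, the left one is shorter, and the decoys are green or teal. In the wrist view the rack runs from (255,160) down to (230,370), about 13° from world y. I'll move above the wide gauge.

>>> servo_tool([
  [-40,-30,0,5],
  [-80,-60,0,10],
  [-100,-92,0,13],
  [-100,-92,0,13],
  [-100,-92,0,13],
])

```text
t: 0.92
ee_pos: [0.534, -0.0992, 0.239]
eef_rot: [179.9, -0.1, 77.1]
wrist_force: [0.7, -0.3, -0.1]
opening: 0.999
grip_force: 0.0
```

```bash
python3 - <<'E'
from h import *
np.set_printoptions(precision=4,suppress=True)
o=telemetry.get_obs();print(o["t"],o["ee_pos"],o["eef_rot"],o["wrist_force"])
w=cam("wrist");save(w[0],"w2.png");np.savez("w2.npz",P=w[1],k=w[2:])
E
```

```text
0.925 [ 0.534  -0.0992  0.239 ] [179.9244  -0.0595  77.0618] [ 0.7094 -0.277  -0.134 ]
```

View pics/w2.png

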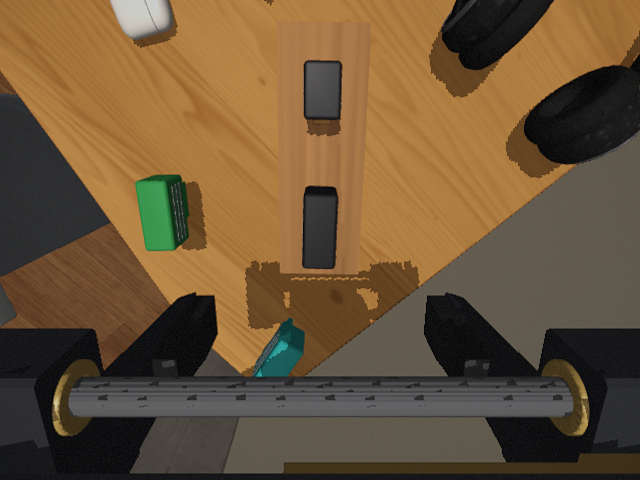

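```bash
python3 - <<'E'
from h import *
np.set_printoptions(precision=4,suppress=True)
d=np.load("w2.npz");c=(None,d["P"],*d["k"])
g=cv2.cvtColor(cv2.imread("pics/w2.png"),cv2.COLOR_BGR2GRAY).astype(int)
print("col320",dict(zip(range(180,276,2),g[180:276:2,320])))
for r in (205,230,260): print(r,g[r,296:346:2])
E=[onplane(c,p,.105) for p in [(320,197),(319,269),(304,233),(336,233)]]
print(np.linalg.norm(E[0]-E[1]),np.linalg.norm(E[2]-E[3]))
m=(E[0]+E[1]+E[2]+E[3])/4; print("centre",m)
R=d["P"]
# rack edges at z=.065
A=[onplane(c,p,.065) for p in [(278,60),(281,250),(370,40),(360,250)]]
for i in (0,2):
  v=A[i]-A[i+1]; print(np.degrees(np.arctan2(v[1],v[0])))
print(A)
E
```

```text
col320 {180: np.int64(130), 182: np.int64(130), 184: np.int64(134), 186: np.int64(48), 188: np.int64(17), 190: np.int64(15), 192: np.int64(16), 194: np.int64(23), 196: np.int64(44), 198: np.int64(56), 200: np.int64(57), 202: np.int64(57), 204: np.int64(57), 206: np.int64(58), 208: np.int64(58), 210: np.int64(54), 212: np.int64(54), 214: np.int64(55), 216: np.int64(55), 218: np.int64(55), 220: np.int64(57), 222: np.int64(54), 224: np.int64(52), 226: np.int64(51), 228: np.int64(53), 230: np.int64(49), 232: np.int64(54), 234: np.int64(52), 236: np.int64(51), 238: np.int64(53), 240: np.int64(50), 242: np.int64(51), 244: np.int64(49), 246: np.int64(53), 248: np.int64(49), 250: np.int64(49), 252: np.int64(46), 254: np.int64(46), 256: np.int64(47), 258: np.int64(46), 260: np.int64(47), 262: np.int64(44), 264: np.int64(46), 266: np.int64(48), 268: np.int64(46), 270: np.int64(132), 272: np.int64(133), 274: np.int64(85)}
205 [127 125 121 120  22  55  61  62  60  58  58  58  58  55  56  56  54  53
  52  51  28 105 120 129 126]
230 [126 122 121 121  31  55  56  54  53  55  52  57  49  51  48  48  49  52
  50  31  57 119 117 118 121]
260 [126 121 124  34  36  47  50  49  47  44  46  47  47  45  42  49  43  44
  38  24 120 118 118 110 112]
0.05650184460528488 0.024095903648397636
centre [ 0.5315 -0.1019  0.105 ]
76.1798990208452
76.27085780476396
[array([0.5287, 0.0267, 0.065 ]), array([ 0.4925, -0.1203,  0.065 ]), array([0.5989, 0.0245, 0.065 ]), array([ 0.5597, -0.1358,  0.065 ])]
```

The wrist view shows the wide gauge's top face at (304–337, 197–269), centre (320,233). The narrow gauge is behind it at (322,90), and the green and teal decoys stay outside the grasp.

>>> servo_tool([
  [-3,-2,40,1.5],
  [-3,-2,85,1.5],
  [-3,-2,125,1.5],
  [-3,-2,155,1.5],
  [-3,-2,167,1.5],
])

```text
t: 1.6
ee_pos: [0.5306, -0.1011, 0.0699]
eef_rot: [-179.9, -0.0, 75.6]
wrist_force: [-0.5, -0.3, -0.1]
opening: 0.996
grip_force: 0.0
```

>>> servo_tool([
  [0,0,0,0],
  [0,0,0,0],
  [0,0,0,0],
  [0,0,0,0],
  [0,0,0,0],
], jaw=-1)

```text
t: 2.22
ee_pos: [0.5306, -0.1025, 0.0721]
eef_rot: [180.0, -0.0, 75.5]
wrist_force: [-0.0, 0.9, 0.0]
opening: 0.46
grip_force: 0.0
```

>>> servo_tool([
  [0,0,0,0],
  [0,0,0,0],
  [0,0,0,0],
  [0,0,0,0],
  [0,0,0,0],
])

```text
t: 2.85
ee_pos: [0.5306, -0.1025, 0.0718]
eef_rot: [180.0, -0.0, 75.5]
wrist_force: [-0.3, -0.6, 1.1]
opening: 0.292
grip_force: 30.0
```

>>> servo_tool([
  [0,0,-20,0],
  [0,0,-60,0],
  [0,0,-110,0],
  [0,0,-140,0],
  [0,0,-140,0],
])

```text
t: 3.48
ee_pos: [0.5315, -0.1026, 0.2136]
eef_rot: [179.8, -0.0, 75.5]
wrist_force: [-0.3, -0.9, -1.6]
opening: 0.292
grip_force: 30.0
```

>>> servo_tool([
  [50,-10,0,0],
  [110,-25,0,0],
  [170,-40,0,0],
  [230,-55,0,0],
  [260,-60,0,0],
])

```text
t: 4.1
ee_pos: [0.5354, 0.1689, 0.2099]
eef_rot: [-179.8, -0.0, 75.8]
wrist_force: [0.1, -0.0, -1.7]
opening: 0.29
grip_force: 30.0
```

>>> servo_tool([
  [0,0,0,0],
  [0,0,0,0],
  [0,0,0,0],
])

```text
t: 4.47
ee_pos: [0.5373, 0.1618, 0.2112]
eef_rot: [-180.0, 0.1, 75.3]
wrist_force: [0.6, -0.3, -0.6]
opening: 0.292
grip_force: 30.0
```

```bash
python3 - <<'E'
from h import *
np.set_printoptions(precision=4,suppress=True)
o=telemetry.get_obs();print(o["t"],o["ee_pos"],o["eef_rot"],o["wrist_force"],o["opening"],o["grip_force"])
w=cam("wrist");save(w[0],"w3.png");np.savez("w3.npz",P=w[1],k=w[2:])
E
```

```text
4.475 [0.5373 0.1618 0.2112] [-179.9695    0.1104   75.3222] [ 0.6204 -0.3231 -0.5597] 0.2923356432948706 29.999708267860115
```

View pics/w3.png

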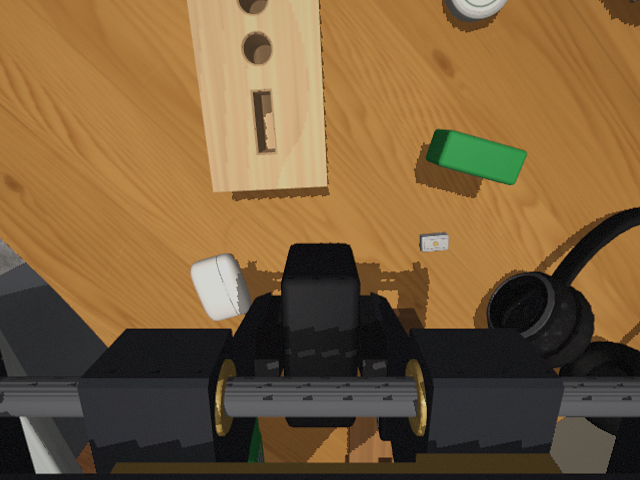

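```bash
python3 - <<'E'
from h import *
np.set_printoptions(precision=4,suppress=True)
d=np.load("w3.npz");c=(None,d["P"],*d["k"])
img=cv2.imread("pics/w3.png");g=cv2.cvtColor(img,cv2.COLOR_BGR2GRAY)
for r in (100,120,145): print(r,g[r,246:284])
for q in (258,264,270): print(q,g[84:100,q],g[146:160,q])
S=[onplane(c,p,.055) for p in [(252.,91),(270,90),(277,153),(259,154)]]
m=np.mean(S,0); ax=(S[0]+S[1]-S[2]-S[3])/2
print("slot",m,"len",np.linalg.norm(ax),"wid",np.linalg.norm(S[0]-S[1]),"yaw",np.degrees(np.arctan2(ax[1],ax[0])))
B=[onplane(c,p,.055) for p in [(190.,10),(213,191),(320,10),(328,187)]]
for i in (0,2): v=B[i]-B[i+1]; print("edge",np.degrees(np.arctan2(v[1],v[0])),B[i+1])
w=np.linalg.norm(B[1]-B[3]);mid=(B[1]+B[3])/2;v=(B[2]-B[3]);v/=np.linalg.norm(v);print("front width",w,"slot from block end",mid+v*.05)
o=telemetry.get_obs();R=Ro.from_euler("xyz",o["eef_rot"],degrees=True).as_matrix()
print("gauge front edges, tool:")
for uv,tz in [((292,244),.007),((350,244),.007),((282,284),-.033),((360,284),-.033),((287,425),-.033)]:
  print(R.T@(onplane(c,uv,o["ee_pos"][2]-tz)-o["ee_pos"]))
d0=m-o["ee_pos"];print("tool delta mm",R.T@d0*1000)
E
```

```text
100 [183 185 186 186 183 156 144 105  56  59  61  60  61  56  54  73 114 109
 106 102 102 100 101  96 107 143 162 190 188 188 189 188 186 184 183 182
 181 181]
120 [180 183 186 186 186 186 183 154 144 102  59  58  58  58  59  54  57  79
 134 189 182 177 177 176 173 171 168 151 169 190 189 188 188 187 185 183
 183 182]
145 [179 181 184 186 189 188 186 185 185 171 145 142  57  62  58  58  61  58
  57  67 130 191 179 174 175 173 172 171 175 158 167 188 188 187 186 186
 183 182]
258 [188 188 187 187 191 168 118  90  75  67  60  60  59  60  60  61] [ 72  78  94 101 102 114 119 141 149 179 188 188 188 188]
264 [180 181 181 182 170 126 142 111  65  67  65  94 105 106 104 104] [ 54  56  55  61  86  93 117 147 155 178 184 183 183 183]
270 [185 185 186 187 170 154 143 128 122 113 110 120 118 110 112 108] [174 177 155 110  91  91 133 152 162 177 182 180 181 181]
slot [0.5147 0.2462 0.055 ] len 0.04498194205643694 wid 0.013153983862695715 yaw 79.48065723507223
edge 77.72431169259474 [0.4603 0.2074 0.055 ]
edge 78.26438765672319 [0.5485 0.1876 0.055 ]
front width 0.09043643594896845 slot from block end [0.5146 0.2465 0.055 ]
gauge front edges, tool:
[ 0.0291 -0.0133  0.007 ]
[0.0291 0.0107 0.007 ]
[ 0.0288 -0.0137 -0.033 ]
[ 0.0288  0.0109 -0.033 ]
[-0.0261 -0.0135 -0.033 ]
tool delta mm [ 75.7548 -43.2295 156.3406]
```

The slot is sharply seen at (252–277, 91–153), and the edge-based estimate agrees. The held handle's front edge is at (292–350, 244), centred in the jaws.

>>> servo_tool([
  [35,-20,0,-1.5],
  [76,-42,0,-2.7],
  [76,-42,40,-2.7],
  [76,-42,80,-2.7],
  [76,-42,95,-2.7],
])

```text
t: 5.15
ee_pos: [0.5149, 0.2467, 0.1149]
eef_rot: [-179.9, 0.2, 78.1]
wrist_force: [0.1, -0.1, -0.5]
opening: 0.289
grip_force: 30.0
```

>>> servo_tool([
  [0,0,0,0],
  [0,0,0,0],
  [0,0,0,0],
])

```text
t: 5.52
ee_pos: [0.5167, 0.2487, 0.1181]
eef_rot: [179.9, -0.1, 78.2]
wrist_force: [0.0, -0.2, -0.4]
opening: 0.293
grip_force: 30.0
```

```bash
python3 - <<'E'
from h import *
np.set_printoptions(precision=4,suppress=True)
o=telemetry.get_obs();print(o["t"],o["ee_pos"],o["eef_rot"],o["wrist_force"],o["opening"])
a=cam("scene");b=cam("side")
save(np.hstack([cv2.resize(a[0][230:360,200:300],(400,520)),cv2.resize(b[0][230:360,240:340],(400,520))]),"ins.png")
E
```

```text
5.525 [0.5167 0.2487 0.1181] [179.8824  -0.104   78.1799] [ 0.0192 -0.2128 -0.3791] 0.2932055432314577
```

View pics/ins.png

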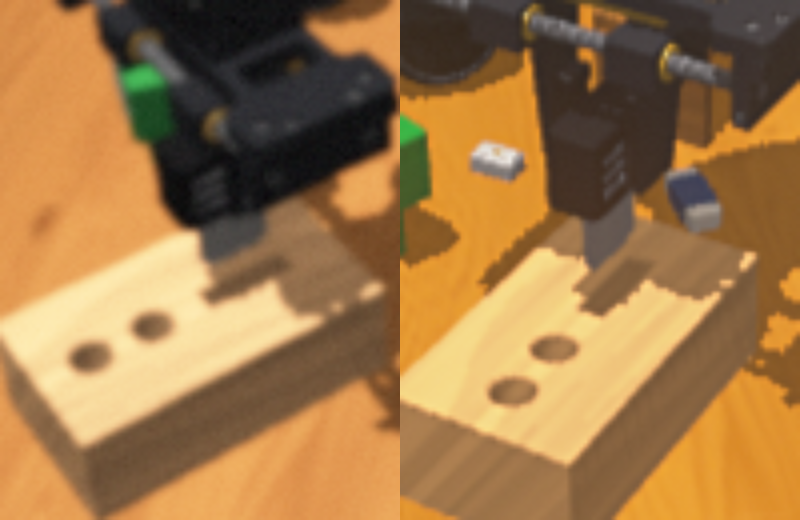

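Both views show the blade hanging just above the slot mouth, lined up with it: scene crop at (232,245) above the slot (245,280), side crop at (608,240) above (615,285). I'll check that the pose has settled.

>>> servo_tool([
  [0,0,0,0],
  [0,0,0,0],
])

```text
t: 5.88
ee_pos: [0.5158, 0.2484, 0.1169]
eef_rot: [180.0, -0.0, 78.2]
wrist_force: [-0.5, 0.5, -0.2]
opening: 0.294
grip_force: 30.0
```

```bash
python3 - <<'E'
from h import *
np.set_printoptions(precision=4,suppress=True)
for i in range(3):
  o=telemetry.get_obs();print(o["t"],o["ee_pos"],o["eef_rot"]); a=cam("scene")
b=cam("side");o=telemetry.get_obs()
R=Ro.from_euler("xyz",o["eef_rot"],degrees=True).as_matrix()
# predicted pixels: blade tip bottom ends (gauge centre tool y -1.3mm), slot ends by wrist, in crop coords
yd=np.array([np.cos(np.radians(78)),np.sin(np.radians(78)),0]);S=np.array([.5147,.2463,.055])
for n,c,o0,sh in (("scene",a,(200,230),0),("side",b,(240,230),400)):
  f=lambda X:(proj(c,X)-o0)*4+[sh,0]
  print(n,"tip",[f(o["ee_pos"]+R@np.array([s*.014,-.0013,.045])) for s in(1,-1)],"slot",[f(S+s*.022*yd) for s in(1,-1)],"hole",f(S+.05*yd))
E
```

```text
5.875 [0.5158 0.2484 0.1169] [179.9881  -0.0097  78.2051]
5.925 [0.5158 0.2484 0.1168] [179.9929  -0.0043  78.2024]
5.975 [0.5157 0.2484 0.1168] [179.9984   0.0016  78.2029]
scene tip [array([211.3719, 266.5486]), array([262.486 , 241.3346])] slot [array([202.9316, 295.6761]), array([282.2344, 256.2709])] hole [150.5465 321.7061]
side tip [array([599.1429, 275.0992]), array([632.3768, 241.9809])] slot [array([591.5526, 312.3327]), array([643.4438, 259.9893])] hole [556.5348 347.6556]
```

>>> servo_tool([
  [-2,0,0,0],
  [-2,0,10,0],
  [-2,0,20,0],
  [-2,0,30,0],
  [-2,0,30,0],
])

```text
t: 6.7
ee_pos: [0.5146, 0.2461, 0.0855]
eef_rot: [-179.9, 0.1, 78.2]
wrist_force: [-0.1, 0.0, -1.1]
opening: 0.295
grip_force: 30.0
```

>>> servo_tool([
  [0,0,6,0],
  [0,0,12,0],
  [0,0,18,0],
  [0,0,22,0],
  [0,0,22,0],
])

```text
t: 7.32
ee_pos: [0.5152, 0.2463, 0.0644]
eef_rot: [-180.0, 0.0, 78.2]
wrist_force: [0.5, -0.6, -0.5]
opening: 0.291
grip_force: 30.0
```

In freely. I'll lower it to contact.

>>> servo_tool([
  [0,0,1,0],
  [0,0,2,0],
  [0,0,3,0],
  [0,0,3,0],
])

```text
t: 7.82
ee_pos: [0.5155, 0.2465, 0.0619]
eef_rot: [180.0, -0.0, 78.2]
wrist_force: [-0.3, 0.1, -0.4]
opening: 0.293
grip_force: 30.0
```

>>> servo_tool([
  [0,0,0.7,0],
  [0,0,1.4,0],
  [0,0,1.4,0],
])

```text
t: 8.2
ee_pos: [0.5155, 0.2465, 0.0618]
eef_rot: [180.0, -0.0, 78.2]
wrist_force: [-2.3, -1.5, 12.2]
opening: 0.293
grip_force: 30.0
```

The shoulder is on the wood (12 N at the expected height). Now I'll unload and release.

>>> servo_tool([
  [0,0,-1,0],
  [0,0,-1,0],
])

```text
t: 8.45
ee_pos: [0.5155, 0.2465, 0.0618]
eef_rot: [180.0, -0.0, 78.2]
wrist_force: [-1.6, -1.3, 6.8]
opening: 0.293
grip_force: 30.0
```

>>> servo_tool([
  [0,0,0,0],
  [0,0,0,0],
  [0,0,0,0],
  [0,0,0,0],
  [0,0,0,0],
], jaw=1)

```text
t: 9.07
ee_pos: [0.5154, 0.2464, 0.0613]
eef_rot: [180.0, 0.0, 78.2]
wrist_force: [0.1, 0.3, -0.7]
opening: 0.838
grip_force: 0.0
```

>>> servo_tool([
  [0,0,0,0],
  [0,0,-10,0],
  [0,0,-40,0],
  [0,0,-80,0],
  [0,0,-120,0],
])

```text
t: 9.7
ee_pos: [0.5153, 0.2464, 0.1831]
eef_rot: [180.0, -0.0, 78.2]
wrist_force: [-0.3, 0.1, -0.8]
opening: 0.998
grip_force: 0.0
```

>>> servo_tool([
  [0,0,-30,0],
  [0,0,-30,0],
  [0,0,-30,0],
])

```text
t: 10.07
ee_pos: [0.5149, 0.2461, 0.2111]
eef_rot: [-180.0, 0.0, 78.2]
wrist_force: [-0.0, -0.9, -0.1]
opening: 1.0
grip_force: 0.0
```

```bash
python3 - <<'E'
from h import *
o=telemetry.get_obs();print(o["t"],o["ee_pos"],o["opening"],o["wrist_force"])
a=cam("scene");b=cam("side");w=cam("wrist")
save(np.hstack([cv2.resize(w[0],(400,300)),cv2.resize(b[0][160:340,220:460],(400,300))]),"fin.png")
E
```

```text
10.075 [0.51486566 0.2461205  0.21107618] 0.9998182007944656 [-0.00939422 -0.92535429 -0.11427552]
```

View pics/fin.png

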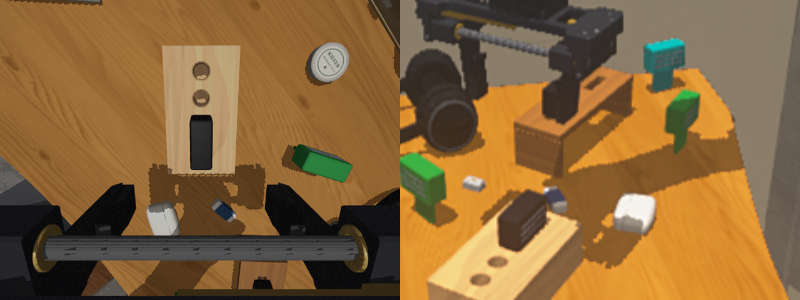

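The larger gauge stands upright and flush on the block: wrist half (201,143), side half (530,220). The smaller gauge is still in the rack at (562,100), and the gripper is clear.

```bash
python3 -c "
from rig import ticket;print(ticket.job_done())"
```

```text
the job is handed in; nothing more can be done
None
```

The larger gauge is standing fully home in the organiser slot, released with the gripper clear; the smaller gauge is still in the rack, and the job was handed in at about 10 s.

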